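# Eject the full backup cartridge without letting it shoot out

## Task

The full backup cartridge in the two-bay dock, the one with the orange front, is due to be swapped. Press the white eject key beside it gently, without ramming or squeezing anything, while another finger stands in front of the cartridge, so that the cartridge pops against that finger and is trapped there instead of shooting out across the desk; then draw back slowly and let the spring follow your finger out to the end of its stroke, leaving the cartridge at rest about three centimetres further out, still guided straight in its bay. Leave the blue cartridge latched, lift or carry nothing, and do not disturb the other things on the desk.

Things in the scene. Friction and masses are not known exactly. Their poses are not given: they have to be found in the camera images.
- dock: Two-bay cartridge dock, a low grey box 120 deep (x) x 184 wide (y) x 42 high mm, fixed on the desk. Origin: centre of its underside, on the desk. x points from the front into the dock (front face: plane x = -60 mm, looking roughly to the robot), y to its left, z up. Outside each bay, at y = +77 and -77 mm, is that bay's white eject key.
- bay_left (a point): Left bay: middle of its mouth's lower edge, at x = -60, y = +33, z = 10 mm in the dock's frame. Bay 56 mm wide, floor at z = 10 mm, cover underside at z = 34 mm and set back 20 mm. A released cartridge is driven out to -x by a spring of 30 mm stroke, 6 N at first, 3 N at the end; unhindered it shoots out onto the desk, let out slowly it stays by friction at the end of the stroke.
- bay_right (a point): Right bay, the same at y = -33 mm.
- cart_orange: Full backup cartridge: black, 96 long (x) x 54 wide (y) x 22 high mm, 0.10 to 0.20 kg, orange front cap 12 mm deep. Origin: centre of its underside; x points into the dock, front face at its x = -48 mm. Latched in either bay: origin then at x = -15, y = +33 or -33, z = 10 mm in the dock's frame, front face 3 mm proud of the dock's. 1 mm play either side.
- cart_blue: The other cartridge, the same but with a blue front cap, latched in the other bay. It must stay latched.
- key_left (a joint): Eject key of the left bay, how far it is pushed in: 0 out, 0.010 m fully in; sprung, about 2 N at first, 6 N fully in, plus up to 4 N of latch friction. Pushed in 4 to 6 mm it lets the cartridge of its bay go.
- key_right (a joint): Eject key of the right bay, the same.
- key_left_face (a point): Centre of the front face of the left eject key, a white upright block 18 wide x 20 high mm. At rest at x = -76, y = +77, z = 21 mm in the dock's frame (16 mm proud of the front face); moves along the dock's x with the key.
- key_right_face (a point): Centre of the front face of the right eject key, the same, at y = -77 mm.
- cart_green: The fresh cartridge, the same size, green front cap, lying on the desk to the left of the dock. Bystander. Origin: centre of its underside.
- notebook: Purple notebook, 210 x 152 x 14 mm, lying to the right of the dock. Bystander; origin under its centre.
- pen_blue: Blue pen, 142 mm long, 10 mm thick, lying by the notebook. Bystander; origin under its centre.
- glue_stick: White and red glue stick, standing, 27 mm across, 90 mm high. Bystander; origin under its centre.
- usb_stick: Blue memory stick, 18 x 55 x 8 mm, lying on the desk. Bystander; origin under its centre.
- sticky_notes: Yellow block of sticky notes, 76 x 76 x 23 mm. Bystander; origin under its centre.
- eraser: Blue and white eraser, 21 x 45 x 12 mm. Bystander; origin under its centre.
Not all that is in view belongs to the job. Leave any purple look-alike of the cart_blue alone.

How it is judged:
By the outcome, as a careful person would: the job done as asked, in the order asked, and still so for the second after the job is handed in, with the robot touching nothing.
It also fails if it takes over 32 s, if anything falls off the work surface, if the arm or the gripper's body presses on something with over 40 N, if the wrist force passes 120 N, or if a joint passes its speed limit or range.

## Robot

A 6-joint arm with a two-finger parallel gripper is mounted at the origin on a cart in front of the work surface, level with it; the furniture and walls round the work are solid. World frame = base frame: x ahead of the robot, y to its left, z up, the work surface at z = 0. Lengths are in m, angles in rad, forces in N, time in s.
With the tool pointing down it reaches from about 0.3 to 0.775 m from the base axis. Payload 14.6 kg.
Tool frame: the origin (TCP) lies on the centre line of the jaws, within the pads' length; the fingertips stand ctrl.tcp_to_tips ahead of it and the grasp point (between the pads) lies 2 mm behind it (ctrl.tcp_to_tips is the distance from the TCP to the fingertips, in m); z points along the fingers, y is the line along which they close (so a half turn about z gives the same grasp; the last joint's range is limited). The gripper opens to 94 mm and grips with 3 to 60 N. Pads are 16 mm wide; open, the fingers measure 119 mm over their backs; the gripper's body (75 mm by 177 mm) begins 78 mm behind the grasp point.
Start: joints at [-1.18, 0.3, 1.521, -0, 1.321, -0.067], TCP at [0.243, -0.493, 0.222] pointing down, gripper open.
Joint ranges: [-3.03, 3.03], [-0.79, 2.21], [0.23, 2.52], [-1.04, 4.18], [0, 3.07], [-2.55, 2.55]. Speed limits (rad/s): [2.22, 2.22, 2.57, 3.14, 3.14, 3.14].

## Interface

Orientations are given as [roll, pitch, yaw] about the fixed x, y, z axes, in that order (R = Rz(yaw) Ry(pitch) Rx(roll)).
In Python, from station import telemetry, viewer, hand_in, ctrl gives the robot as it stands.
- The arm moves only by the tool step_arm, never from a script. Its argument "plan" is a list of rows, each an object of numbers: "dx", "dy", "dz": the shift along the tool's x, y, z scaled (see below); "rx", "ry", "rz": the turn, a rotation vector about the tool's x, y, z scaled (see below); "claw": the closure, from 0 (fully open) to 1 (shut). In form: [{"dx": .., "dy": .., "dz": .., "rx": .., "ry": .., "rz": .., "claw": ..}, ...]. A call has 1 to 10 rows; each row shifts and turns the commanded pose from where the row before left it, along the tool's axes as they then stand; what a row does not reach is not made up. The controller multiplies each number of a shift by 0.1 m and each number of a turn by 90 degrees. A row lasts 1/10 s, in which the tool goes at most 50 mm and 8.59 degrees, less where a joint would pass 70% of its speed; a pose out of reach is approached as far as the arm can. A call with a number of a shift or a turn outside -1 to 1 is refused whole. A call with a gripper value outside its range is refused whole. The fingers move at their own pace and stop on an object; "grip_force" is the grip in N (left out, the last holds). Time passes only in rows, so rows that do not move let the fingers close. It gives the time, the measured TCP pose, the force, the opening and the grip force at its end, in the units of the state.
- telemetry.get_obs(): the state, without advancing time (a new reading comes with each control period).
- viewer.camera(name): name is "scene" or "top"; returns a dict with "img" (420x560x3 uint8, red, green, blue), "z_map" (420x560 float32, m along the optical axis (not along the pixel's ray), 0 where there is no reading), "fx", "fy", "cx", "cy" (pixels), "dist" ([k1, k2, p1, p2, k3] as OpenCV has them; the pictures are not rectified), "R" (3x3) and "t" (3): a world point X has camera coordinates R X + t. Camera axes: x right, y down, z forward; pixel columns grow to the right and rows downward; lengths in m; the calibration is good to about 2 mm. A picture is of the moment at which its call begins.
- hand_in(): hands the job in; it is judged then, once.
Trained networks look in a picture, given as the dict that the camera call returned (one of the last four; its "shot" number tells which), for a name from the list of things; names that differ only in an ending like _2 or _b are one class to them, and where a whole thing is asked for, a point or a joint stands for the part that bears it (a point fixed in the world has none). Each returns a list of dicts, best first, with "score" (0 to 1); they miss things now and then, are a little off and sometimes report something else, mostly with a low value. They report only what shows in the picture. A call takes as long as a camera call. They do not tell look-alikes from the thing itself.
- viewer.recognise(target, picture): "rect" ([left, top, right, bottom] in pixels, round what is visible of it).
The state is a dict: "time_s": time; "qpos": joint angles; "joint_vel": joint speeds; "tau": joint torques, N m; "ee_pos": TCP position; "eef_rot": TCP orientation; "force": force on the tool from outside, world axes, zero at the start; "moment": the same for the moment, N m; "grip_width": finger opening in m; "grip_force": force on a finger pad.
Only numpy, scipy, OpenCV 4.12 (cv2) and the standard library are available. Lean on these libraries where they do the work, as an engineer would, in place of code of your own. Each camera call takes 0.05 s, during which the arm holds its last target. There are 200 camera calls.

## Working session

There is one attempt and no reset: what is moved stays moved. The work goes in short steps, Python scripts to look and compute and a tool call to move; the robot and the scene stay as the last step left them, time stands still between calls to the robot, and variables do not carry over. Pictures are saved under pics/ and viewed, at most 10 in all, crops included, and the job is handed in when it is done.

Besides the shell and the picture viewer there is one more tool, called after "Emit:" as name([rows], argument=value, ...), one row to a line, values as JSON. step_arm: Moves the arm, as the interface text tells. Shifts and turns lie within -1 to 1; 1 stands for 0.1 m of shift or 90 degrees of turn. Its arguments: {"type":"object","properties":{"plan":{"type":"array"},"grip_force":{"type":"number"}},"required":["plan"]}

```bash
mkdir -p pics
cat > h.py <<'E'
import numpy as np, cv2
from station import telemetry, viewer, hand_in, ctrl
def pt(p,u,v,r=1):
    K=np.array([[p["fx"],0,p["cx"]],[0,p["fy"],p["cy"]],[0,0,1.]])
    z=p["z_map"][int(v)-r:int(v)+r+1,int(u)-r:int(u)+r+1]; z=np.median(z[z>0])
    x,y=cv2.undistortPoints(np.array([[[u,v]]],float),K,np.array(p["dist"]))[0,0]
    return np.array(p["R"]).T@(np.array([x*z,y*z,z])-np.array(p["t"]))
def cloud(p):
    K=np.array([[p["fx"],0,p["cx"]],[0,p["fy"],p["cy"]],[0,0,1.]])
    h,w=p["z_map"].shape; g=np.stack(np.meshgrid(np.arange(w),np.arange(h)),-1).reshape(-1,1,2).astype(float)
    n=cv2.undistortPoints(g,K,np.array(p["dist"]))[:,0]; z=p["z_map"].reshape(-1,1)
    return ((np.hstack([n*z,z])-np.array(p["t"]))@np.array(p["R"])).reshape(h,w,3)
E
python3 - <<'E'
from h import *
o=telemetry.get_obs(); print({k:np.round(v,3) for k,v in o.items()}, ctrl.tcp_to_tips)
for n in ("scene","top"):
    p=viewer.camera(n); cv2.imwrite(f"pics/{n}0.png",cv2.cvtColor(p["img"],cv2.COLOR_RGB2BGR))
    print(n,np.round(-np.array(p["R"]).T@p["t"],2))
    for t in ("dock","cart_orange","cart_blue","key_left","key_right"):
        for r in viewer.recognise(t,p)[:3]:
            b=r["rect"];print(t,np.round(b),round(r["score"],2),np.round(pt(p,(b[0]+b[2])/2,(b[1]+b[3])/2),3))
E
```

```text
{'time_s': np.float64(0.0), 'qpos': array([-1.18 ,  0.3  ,  1.522, -0.   ,  1.321, -0.067]), 'joint_vel': array([-0.001,  0.002, -0.001, -0.002,  0.002,  0.   ]), 'tau': array([ 2.0000e-03, -5.3180e+01, -3.5273e+01,  7.1000e-02,  2.4000e-02,
       -0.0000e+00]), 'ee_pos': array([ 0.243, -0.493,  0.222]), 'eef_rot': array([-3.14 , -0.   ,  0.458]), 'force': array([ 0.335, -0.059, -0.243]), 'moment': array([ 0.034, -0.034,  0.006]), 'grip_force': np.float64(0.0), 'grip_width': np.float64(0.094)} 0.017
scene [-0.03  0.75  0.72]
dock [236. 199. 309. 252.] 0.71 [0.59  0.083 0.039]
cart_orange [170. 238. 190. 271.] 0.57 [0.686 0.346 0.05 ]
cart_orange [281. 222. 301. 237.] 0.47 [0.544 0.052 0.029]
cart_orange [199. 279. 231. 320.] 0.18 [0.514 0.376 0.02 ]
cart_blue [333. 228. 366. 244.] 0.93 [ 0.398 -0.041  0.02 ]
cart_blue [285. 259. 304. 289.] 0.91 [0.422 0.184 0.021]
cart_blue [263. 236. 279. 248.] 0.48 [0.56  0.124 0.021]
key_left [256. 242. 263. 251.] 0.6 [0.565 0.166 0.029]
top [0.36 0.06 1.19]
dock [235. 163. 310. 229.] 0.63 [0.6   0.071 0.042]
cart_orange [266. 209. 292. 226.] 0.74 [0.543 0.052 0.032]
cart_blue [245. 203. 266. 214.] 0.73 [0.567 0.115 0.034]
cart_blue [297. 251. 335. 290.] 0.64 [ 0.403 -0.05   0.022]
cart_blue [211. 240. 252. 276.] 0.58 [0.432 0.177 0.024]
key_left [231. 206. 241. 215.] 0.5 [0.564 0.171 0.006]
key_right [292. 225. 296. 230.] 0.45 [0.516 0.011 0.032]
```

View pics/scene0.png

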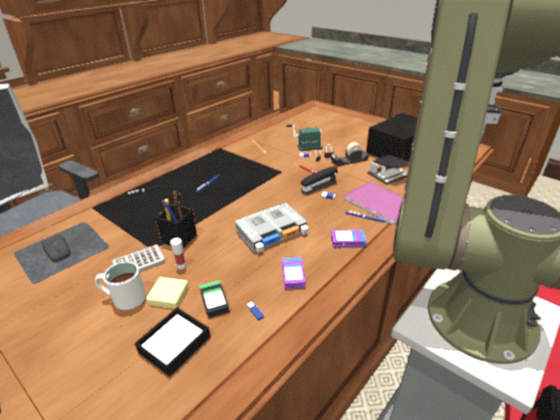

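View pics/top0.png

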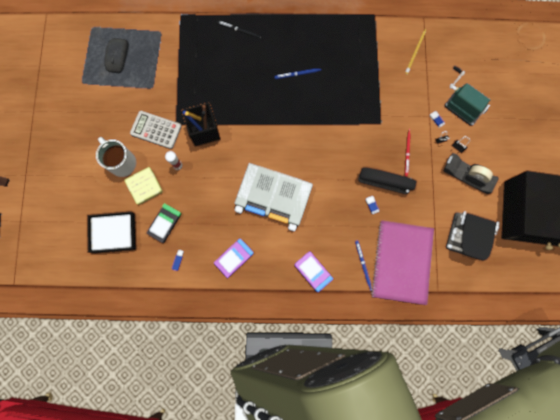

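Top view: the dock is at about (272,196), with its orange cap at (280,218) in the robot's right bay and its blue cap at (255,210). Cartridge candidates are the orange in the dock (280,218), the blue in the dock (255,210), the green on the desk (165,222) and the purple look-alikes at (234,258) and (313,272). I choose the orange in the right bay with its key at (293,227). Next I fit the dock pose and check the choice in a crop.

Run:
```python
from h import *
p=viewer.camera("top"); c=cloud(p); q=viewer.camera("scene"); d=cloud(q)
def fit(c,n):
    X=c.reshape(-1,3); m=(abs(X[:,0]-.6)<.14)&(abs(X[:,1]-.085)<.14)
    for lo,hi in((.036,.050),(.012,.050)):
        s=X[m&(X[:,2]>lo)&(X[:,2]<hi)]; r=cv2.minAreaRect(s[:,:2].astype(np.float32)*1000)
        print(n,lo,len(s),np.round(r[0]),np.round(r[1]),round(r[2],1), np.round(cv2.boxPoints(r)).tolist())
fit(c,"top");fit(d,"scene")
X=c
for nm,(a,b,e,f) in {"purpR":(290,335,245,295),"purpL":(205,258,235,280)}.items():
    s=X[e:f,a:b].reshape(-1,3); s=s[(s[:,2]>.012)&(s[:,2]<.05)]; r=cv2.minAreaRect(s[:,:2].astype(np.float32)*1000); print(nm,np.round(cv2.boxPoints(r)).tolist())
im=p["img"][150:300,200:345]; a=cv2.resize(im,None,fx=4,fy=4,interpolation=3)[:600,:]
cv2.imwrite("pics/crop1.png",cv2.cvtColor(a,cv2.COLOR_RGB2BGR))
# colour caps & keys in top view
hsv=cv2.cvtColor(p["img"],cv2.COLOR_RGB2HSV)
sub=np.zeros(hsv.shape[:2],bool); sub[195:235,225:305]=1
for nm,lo,hi in(("orange",(12,150,150),(24,255,255)),("blue",(98,120,120),(118,255,255))):
    m=(cv2.inRange(hsv,lo,hi)>0)&sub&(c[...,2]>.02); print(nm,m.sum(),np.round(c[m].mean(0),4))
```

```text
top 0.036 2680 [607.  68.] [184. 124.] 72.2 [[520.0, -1.0], [638.0, -38.0], [694.0, 137.0], [577.0, 175.0]]
top 0.012 3248 [554.  84.] [184. 235.] 72.7 [[414.0, 31.0], [639.0, -39.0], [694.0, 137.0], [469.0, 207.0]]
scene 0.036 1384 [611.  70.] [186. 126.] 72.6 [[523.0, -0.0], [643.0, -38.0], [699.0, 139.0], [578.0, 177.0]]
scene 0.012 2125 [557.  86.] [186. 240.] 73.2 [[415.0, 32.0], [645.0, -38.0], [699.0, 141.0], [469.0, 210.0]]
purpR [[347.0, -56.0], [382.0, -96.0], [455.0, -32.0], [419.0, 8.0]]
purpL [[381.0, 188.0], [450.0, 119.0], [488.0, 157.0], [420.0, 226.0]]
orange 39 [0.5118 0.056  0.2088]
blue 95 [0.563  0.1172 0.0315]
```

View pics/crop1.png

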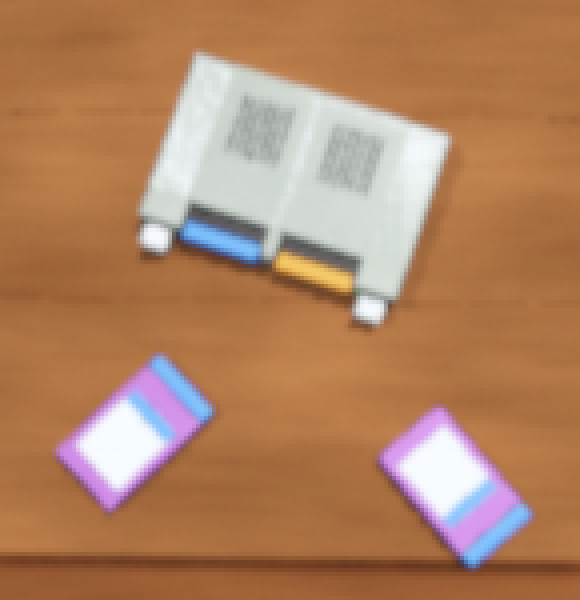

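The crop confirms the orange cap at (315,270), in the right bay, with its white key at (370,308). The dock pose is centre ≈ (0.609, 0.069) and yaw ≈ -17.6°. I'll point the tool down with the jaws along dock y: one finger on the key, the other standing before the cap. In this pose both finger sides are level, so the cap finger keeps at least 3 mm clear even with the key fully in.

Emit:
step_arm([
  {"dx":0.306,"dy":-0.253,"claw":0.665},
  {"dx":0.306,"dy":-0.253,"claw":0.665},
  {"dx":0.306,"dy":-0.253,"claw":0.665},
  {"dx":0.306,"dy":-0.253,"claw":0.665},
  {"dx":0.306,"dy":-0.253,"claw":0.665},
  {"dx":0.306,"dy":-0.253,"claw":0.665},
  {"dx":0.306,"dy":-0.253,"claw":0.665},
  {"dx":0.306,"dy":-0.253,"claw":0.665},
  {"dx":0.306,"dy":-0.253,"claw":0.665},
  {"dx":0.306,"dy":-0.253,"claw":0.665},
], grip_force=10)

```text
$.plan[0]: bad value
```

Emit:
step_arm([
  {"dx":0.306,"dy":-0.253,"claw":0.665},
  {"dx":0.306,"dy":-0.253,"claw":0.665},
  {"dx":0.306,"dy":-0.253,"claw":0.665},
  {"dx":0.306,"dy":-0.253,"claw":0.665},
  {"rz":0.0955,"claw":0.665},
  {"rz":0.095,"claw":0.665},
  {"rz":0.095,"claw":0.665},
  {"rz":0.095,"claw":0.665},
  {"rz":0.095,"claw":0.665},
  {"claw":0.665},
])

```text
$.plan[0]: bad value
```

Emit:
step_arm([
  {"dx":0.306,"dy":-0.253,"dz":0,"rx":0,"ry":0,"rz":0,"claw":0.665},
  {"dx":0.306,"dy":-0.253,"dz":0,"rx":0,"ry":0,"rz":0,"claw":0.665},
  {"dx":0.306,"dy":-0.253,"dz":0,"rx":0,"ry":0,"rz":0,"claw":0.665},
  {"dx":0.306,"dy":-0.253,"dz":0,"rx":0,"ry":0,"rz":0,"claw":0.665},
  {"dx":0.306,"dy":-0.253,"dz":0,"rx":0,"ry":0,"rz":0,"claw":0.665},
  {"dx":0.306,"dy":-0.253,"dz":0,"rx":0,"ry":0,"rz":0,"claw":0.665},
  {"dx":0.306,"dy":-0.253,"dz":0,"rx":0,"ry":0,"rz":0,"claw":0.665},
  {"dx":0.306,"dy":-0.253,"dz":0,"rx":0,"ry":0,"rz":0,"claw":0.665},
  {"dx":0.306,"dy":-0.253,"dz":0,"rx":0,"ry":0,"rz":0,"claw":0.665},
  {"dx":0.306,"dy":-0.253,"dz":0,"rx":0,"ry":0,"rz":0,"claw":0.665},
], grip_force=10)

```text
time_s: 1.7
ee_pos: [0.4061, -0.1296, 0.2227]
eef_rot: [3.141, -0.0, 0.458]
force: [0.4, 0.5, -0.1]
grip_width: 0.0314
grip_force: 0.0
```

Emit:
step_arm([
  {"dx":0.306,"dy":-0.253,"dz":0,"rx":0,"ry":0,"rz":0,"claw":0.665},
  {"dx":0.306,"dy":-0.253,"dz":0,"rx":0,"ry":0,"rz":0,"claw":0.665},
  {"dx":0.306,"dy":-0.253,"dz":0,"rx":0,"ry":0,"rz":0,"claw":0.665},
  {"dx":0.306,"dy":-0.253,"dz":0,"rx":0,"ry":0,"rz":0,"claw":0.665},
  {"dx":0,"dy":0,"dz":0,"rx":0,"ry":0,"rz":0.095,"claw":0.665},
  {"dx":0,"dy":0,"dz":0,"rx":0,"ry":0,"rz":0.095,"claw":0.665},
  {"dx":0,"dy":0,"dz":0,"rx":0,"ry":0,"rz":0.095,"claw":0.665},
  {"dx":0,"dy":0,"dz":0,"rx":0,"ry":0,"rz":0.095,"claw":0.665},
  {"dx":0,"dy":0,"dz":0,"rx":0,"ry":0,"rz":0.095,"claw":0.665},
  {"dx":0,"dy":0,"dz":0,"rx":0,"ry":0,"rz":0,"claw":0.665},
])

```text
time_s: 2.7
ee_pos: [0.4708, 0.0137, 0.2225]
eef_rot: [-3.142, -0.0, -0.291]
force: [0.0, -0.3, -0.1]
grip_width: 0.0315
grip_force: 0.0
```

Emit:
step_arm([
  {"dx":0.051,"dy":-0.395,"dz":0,"rx":0,"ry":0,"rz":0.01,"claw":0.665},
  {"dx":0,"dy":0,"dz":0.4,"rx":0,"ry":0,"rz":0,"claw":0.665},
  {"dx":0,"dy":0,"dz":0.4,"rx":0,"ry":0,"rz":0,"claw":0.665},
  {"dx":0,"dy":0,"dz":0.4,"rx":0,"ry":0,"rz":0,"claw":0.665},
  {"dx":0,"dy":0,"dz":0.3,"rx":0,"ry":0,"rz":0,"claw":0.665},
  {"dx":0,"dy":0,"dz":0.25,"rx":0,"ry":0,"rz":0,"claw":0.665},
  {"dx":0,"dy":0,"dz":0.15,"rx":0,"ry":0,"rz":0,"claw":0.665},
  {"dx":0,"dy":0,"dz":0,"rx":0,"ry":0,"rz":0,"claw":0.665},
])

```text
time_s: 3.5
ee_pos: [0.4859, 0.0501, 0.0307]
eef_rot: [3.141, 0.003, -0.3]
force: [-0.7, 0.2, 0.5]
grip_width: 0.0317
grip_force: 0.0
```

Run:
```python
from h import *
p=viewer.camera("scene"); a=cv2.resize(p["img"][180:270,215:335],None,fx=6,fy=6,interpolation=3)
cv2.imwrite("pics/s2.png",cv2.cvtColor(a,cv2.COLOR_RGB2BGR)); print(np.round(telemetry.get_obs()["ee_pos"],4))
```

```text
[0.4866 0.0501 0.0321]
```

View pics/s2.png

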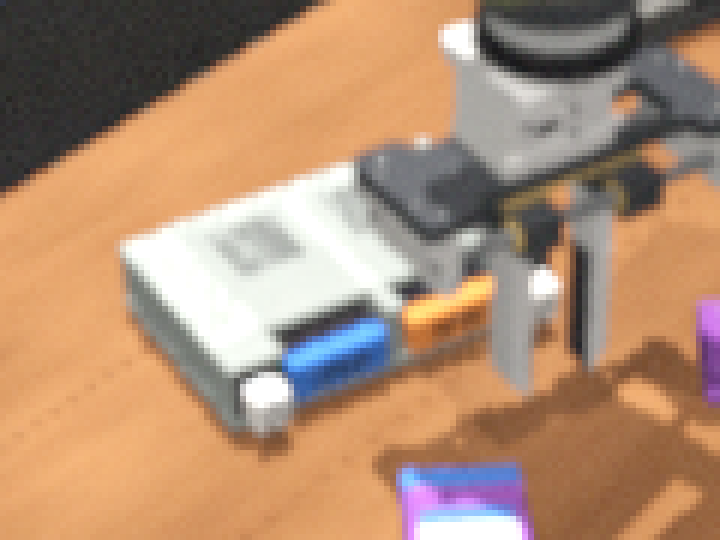

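The crop shows the cap finger at (515,330) in front of the orange cap (450,310) and the other finger at (590,290) in line with the white key (540,285). The gripper body clears the dock. Now I advance.

Emit:
step_arm([
  {"dx":0.1,"dy":0,"dz":0,"rx":0,"ry":0,"rz":0.003,"claw":0.665},
  {"dx":0.08,"dy":0,"dz":0,"rx":0,"ry":0,"rz":0,"claw":0.665},
  {"dx":0.03,"dy":0,"dz":0,"rx":0,"ry":0,"rz":0,"claw":0.665},
  {"dx":0.01,"dy":0,"dz":0,"rx":0,"ry":0,"rz":0,"claw":0.665},
  {"dx":0,"dy":0,"dz":0,"rx":0,"ry":0,"rz":0,"claw":0.665},
])

```text
time_s: 4.05
ee_pos: [0.508, 0.0434, 0.0326]
eef_rot: [-3.142, -0.0, -0.309]
force: [-0.0, -1.1, -0.1]
grip_width: 0.0315
grip_force: 0.0
```

Emit:
step_arm([
  {"dx":0.01,"dy":0,"dz":0,"rx":0,"ry":0,"rz":0,"claw":0.665},
  {"dx":0.01,"dy":0,"dz":0,"rx":0,"ry":0,"rz":0,"claw":0.665},
  {"dx":0.01,"dy":0,"dz":0,"rx":0,"ry":0,"rz":0,"claw":0.665},
  {"dx":0,"dy":0,"dz":0,"rx":0,"ry":0,"rz":0,"claw":0.665},
])

```text
time_s: 4.45
ee_pos: [0.5109, 0.0426, 0.0325]
eef_rot: [-3.142, -0.0, -0.309]
force: [-0.2, 0.4, -0.6]
grip_width: 0.0313
grip_force: 0.0
```

Emit:
step_arm([
  {"dx":0.01,"dy":0,"dz":0,"rx":0,"ry":0,"rz":0,"claw":0.665},
  {"dx":0.01,"dy":0,"dz":0,"rx":0,"ry":0,"rz":0,"claw":0.665},
  {"dx":0,"dy":0,"dz":0,"rx":0,"ry":0,"rz":0,"claw":0.665},
])

```text
time_s: 4.75
ee_pos: [0.5123, 0.0421, 0.0324]
eef_rot: [3.141, 0.001, -0.309]
force: [-4.6, 1.4, 3.0]
grip_width: 0.0312
grip_force: 2.3
```

Contact with the key came at about the predicted place. I press on slowly.

Emit:
step_arm([
  {"dx":0.01,"dy":0,"dz":0,"rx":0,"ry":0,"rz":0,"claw":0.665},
  {"dx":0.01,"dy":0,"dz":0,"rx":0,"ry":0,"rz":0,"claw":0.665},
  {"dx":0.01,"dy":0,"dz":0,"rx":0,"ry":0,"rz":0,"claw":0.665},
  {"dx":0,"dy":0,"dz":0,"rx":0,"ry":0,"rz":0,"claw":0.665},
])

```text
time_s: 5.15
ee_pos: [0.5152, 0.0412, 0.0324]
eef_rot: [3.141, 0.001, -0.309]
force: [-5.4, 1.4, 3.1]
grip_width: 0.0314
grip_force: 2.4
```

Emit:
step_arm([
  {"dx":0.01,"dy":0,"dz":0,"rx":0,"ry":0,"rz":0,"claw":0.665},
  {"dx":0,"dy":0,"dz":0,"rx":0,"ry":0,"rz":0,"claw":0.665},
])

```text
time_s: 5.35
ee_pos: [0.5158, 0.0409, 0.0323]
eef_rot: [3.141, 0.002, -0.309]
force: [-7.2, 2.1, 4.5]
grip_width: 0.0315
grip_force: 3.4
```

Emit:
step_arm([
  {"dx":0.01,"dy":0,"dz":0,"rx":0,"ry":0,"rz":0,"claw":0.665},
  {"dx":0,"dy":0,"dz":0,"rx":0,"ry":0,"rz":0,"claw":0.665},
])

```text
time_s: 5.55
ee_pos: [0.516, 0.0409, 0.0323]
eef_rot: [3.141, 0.004, -0.308]
force: [-13.8, 3.9, 10.1]
grip_width: 0.0314
grip_force: 7.1
```

Emit:
step_arm([
  {"dx":0.01,"dy":0,"dz":0,"rx":0,"ry":0,"rz":0,"claw":0.665},
  {"dx":0,"dy":0,"dz":0,"rx":0,"ry":0,"rz":0,"claw":0.665},
])

```text
time_s: 5.75
ee_pos: [0.5166, 0.0407, 0.0323]
eef_rot: [3.141, 0.005, -0.308]
force: [-15.5, 5.3, 12.8]
grip_width: 0.0316
grip_force: 8.7
```

Run:
```python
from h import *
p=viewer.camera("scene"); a=cv2.resize(p["img"][180:270,215:335],None,fx=6,fy=6,interpolation=3)
cv2.imwrite("pics/s3.png",cv2.cvtColor(a,cv2.COLOR_RGB2BGR)); print(telemetry.get_obs())
```

```text
{'time_s': 5.8, 'qpos': array([7.56187623e-03, 4.77063415e-01, 1.77042926e+00, 8.44573644e-04,
       8.98948729e-01, 1.88609787e+00]), 'joint_vel': array([-1.36794723e-03, -7.66388123e-04, -8.42134639e-04,  1.05629499e-04,
       -2.35911536e-03,  9.62298126e-05]), 'tau': array([ -3.24924611, -51.08444452, -32.16135621,  -0.94984017,
        -4.18011904,   0.1765607 ]), 'ee_pos': array([0.51653745, 0.04067478, 0.03228359]), 'eef_rot': array([ 3.14071499,  0.00481408, -0.30826908]), 'force': array([-16.58520088,   5.73040959,  13.4661264 ]), 'moment': array([1.0797876, 2.9400083, 0.1261239]), 'grip_force': 8.637725338339806, 'grip_width': 0.031571141847533596}
```

View pics/s3.png

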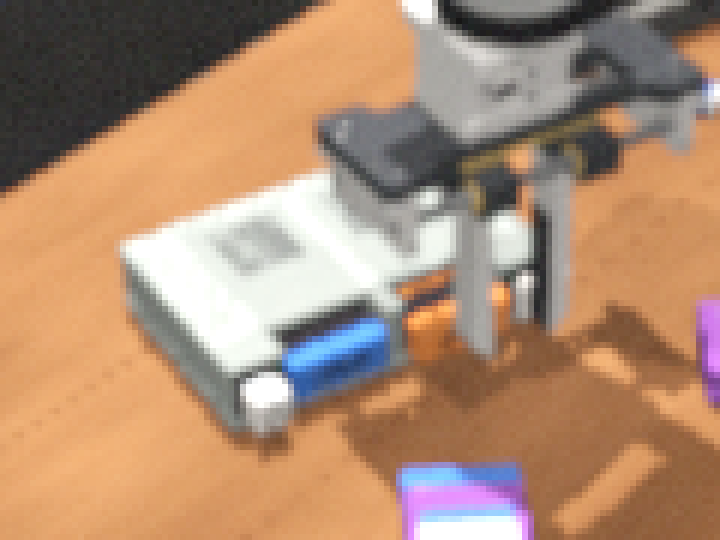

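The orange cap has moved out and rests on the finger at (460,310), and the force has jumped by about 8 N, so the cartridge is released and trapped. I draw back slowly, about 1 mm per 0.1 s.

Emit:
step_arm([
  {"dx":-0.01,"dy":0,"dz":0,"rx":0,"ry":0,"rz":0,"claw":0.665},
  {"dx":-0.01,"dy":0,"dz":0,"rx":0,"ry":0,"rz":0,"claw":0.665},
  {"dx":-0.01,"dy":0,"dz":0,"rx":0,"ry":0,"rz":0,"claw":0.665},
  {"dx":-0.01,"dy":0,"dz":0,"rx":0,"ry":0,"rz":0,"claw":0.665},
  {"dx":-0.01,"dy":0,"dz":0,"rx":0,"ry":0,"rz":0,"claw":0.665},
  {"dx":-0.01,"dy":0,"dz":0,"rx":0,"ry":0,"rz":0,"claw":0.665},
  {"dx":-0.01,"dy":0,"dz":0,"rx":0,"ry":0,"rz":0,"claw":0.665},
  {"dx":-0.01,"dy":0,"dz":0,"rx":0,"ry":0,"rz":0,"claw":0.665},
  {"dx":-0.01,"dy":0,"dz":0,"rx":0,"ry":0,"rz":0,"claw":0.665},
  {"dx":-0.01,"dy":0,"dz":0,"rx":0,"ry":0,"rz":0,"claw":0.665},
])

```text
time_s: 6.8
ee_pos: [0.5087, 0.0432, 0.0323]
eef_rot: [3.141, 0.0, -0.309]
force: [-3.8, 1.2, -0.9]
grip_width: 0.0312
grip_force: 1.9
```

Emit:
step_arm([
  {"dx":-0.01,"dy":0,"dz":0,"rx":0,"ry":0,"rz":0,"claw":0.665},
  {"dx":-0.01,"dy":0,"dz":0,"rx":0,"ry":0,"rz":0,"claw":0.665},
  {"dx":-0.01,"dy":0,"dz":0,"rx":0,"ry":0,"rz":0,"claw":0.665},
  {"dx":-0.01,"dy":0,"dz":0,"rx":0,"ry":0,"rz":0,"claw":0.665},
  {"dx":-0.01,"dy":0,"dz":0,"rx":0,"ry":0,"rz":0,"claw":0.665},
  {"dx":-0.01,"dy":0,"dz":0,"rx":0,"ry":0,"rz":0,"claw":0.665},
  {"dx":-0.01,"dy":0,"dz":0,"rx":0,"ry":0,"rz":0,"claw":0.665},
  {"dx":-0.01,"dy":0,"dz":0,"rx":0,"ry":0,"rz":0,"claw":0.665},
])

```text
time_s: 7.6
ee_pos: [0.5012, 0.0456, 0.0325]
eef_rot: [-3.142, -0.0, -0.309]
force: [-2.5, 0.3, -0.6]
grip_width: 0.0317
grip_force: 1.6
```

Emit:
step_arm([
  {"dx":-0.01,"dy":0,"dz":0,"rx":0,"ry":0,"rz":0,"claw":0.665},
  {"dx":-0.01,"dy":0,"dz":0,"rx":0,"ry":0,"rz":0,"claw":0.665},
  {"dx":-0.01,"dy":0,"dz":0,"rx":0,"ry":0,"rz":0,"claw":0.665},
  {"dx":-0.01,"dy":0,"dz":0,"rx":0,"ry":0,"rz":0,"claw":0.665},
])

```text
time_s: 8.0
ee_pos: [0.4974, 0.0469, 0.0325]
eef_rot: [-3.142, -0.0, -0.309]
force: [-2.2, 0.9, -0.6]
grip_width: 0.0314
grip_force: 1.4
```

Emit:
step_arm([
  {"dx":-0.005,"dy":0,"dz":0,"rx":0,"ry":0,"rz":0,"claw":0.665},
  {"dx":-0.005,"dy":0,"dz":0,"rx":0,"ry":0,"rz":0,"claw":0.665},
  {"dx":-0.005,"dy":0,"dz":0,"rx":0,"ry":0,"rz":0,"claw":0.665},
  {"dx":-0.005,"dy":0,"dz":0,"rx":0,"ry":0,"rz":0,"claw":0.665},
])

```text
time_s: 8.4
ee_pos: [0.4955, 0.0474, 0.0325]
eef_rot: [-3.142, -0.0, -0.309]
force: [-2.2, 0.4, -0.2]
grip_width: 0.0318
grip_force: 1.3
```

Emit:
step_arm([
  {"dx":-0.005,"dy":0,"dz":0,"rx":0,"ry":0,"rz":0,"claw":0.665},
  {"dx":-0.005,"dy":0,"dz":0,"rx":0,"ry":0,"rz":0,"claw":0.665},
  {"dx":-0.005,"dy":0,"dz":0,"rx":0,"ry":0,"rz":0,"claw":0.665},
  {"dx":-0.005,"dy":0,"dz":0,"rx":0,"ry":0,"rz":0,"claw":0.665},
  {"dx":-0.005,"dy":0,"dz":0,"rx":0,"ry":0,"rz":0,"claw":0.665},
  {"dx":-0.005,"dy":0,"dz":0,"rx":0,"ry":0,"rz":0,"claw":0.665},
])

```text
time_s: 9.0
ee_pos: [0.4927, 0.0484, 0.0325]
eef_rot: [-3.142, -0.0, -0.309]
force: [0.5, -0.8, 0.2]
grip_width: 0.0309
grip_force: 0.0
```

Contact has ended at the end of the stroke. I back off clear, then rise.

Emit:
step_arm([
  {"dx":-0.02,"dy":0,"dz":0,"rx":0,"ry":0,"rz":0,"claw":0.665},
  {"dx":-0.06,"dy":0,"dz":0,"rx":0,"ry":0,"rz":0,"claw":0.665},
  {"dx":-0.07,"dy":0,"dz":0,"rx":0,"ry":0,"rz":0,"claw":0.665},
  {"dx":0,"dy":0,"dz":-0.2,"rx":0,"ry":0,"rz":0,"claw":0.665},
  {"dx":0,"dy":0,"dz":-0.4,"rx":0,"ry":0,"rz":0,"claw":0.665},
  {"dx":0,"dy":0,"dz":-0.4,"rx":0,"ry":0,"rz":0,"claw":0.665},
  {"dx":-0.3,"dy":0,"dz":-0.3,"rx":0,"ry":0,"rz":0,"claw":0.665},
  {"dx":-0.3,"dy":0,"dz":-0.2,"rx":0,"ry":0,"rz":0,"claw":0.665},
  {"dx":0,"dy":0,"dz":0,"rx":0,"ry":0,"rz":0,"claw":0.665},
])

```text
time_s: 9.9
ee_pos: [0.4198, 0.072, 0.1848]
eef_rot: [-3.14, -0.004, -0.308]
force: [0.4, -0.1, 0.0]
grip_width: 0.0311
grip_force: 0.0
```

Run:
```python
from h import *
p=viewer.camera("scene"); a=cv2.resize(p["img"][180:270,215:335],None,fx=6,fy=6,interpolation=3)
cv2.imwrite("pics/s4.png",cv2.cvtColor(a,cv2.COLOR_RGB2BGR))
c=cloud(p); hsv=cv2.cvtColor(p["img"],cv2.COLOR_RGB2HSV); ex=np.array([.953,-.303]);ey=np.array([.303,.953])
D=c[...,:2]-np.array([.609,.069]); D=np.stack([D@ex,D@ey],-1)*1000
near=(abs(D[...,0]+75)<40)&(abs(D[...,1])<70)&(c[...,2]>.006)&(c[...,2]<.05)
for nm,lo,hi in(("orange",(8,170,150),(24,255,255)),("blue",(98,120,120),(118,255,255))):
    m=(cv2.inRange(hsv,lo,hi)>0)&near; print(nm,m.sum(),np.percentile(D[m],[3,50,97],axis=0).round().tolist())
```

```text
orange 52 [[-94.0, -53.0], [-91.0, -18.0], [-83.0, -4.0]]
blue 127 [[-63.0, 10.0], [-60.0, 36.0], [-47.0, 60.0]]
```

View pics/s4.png

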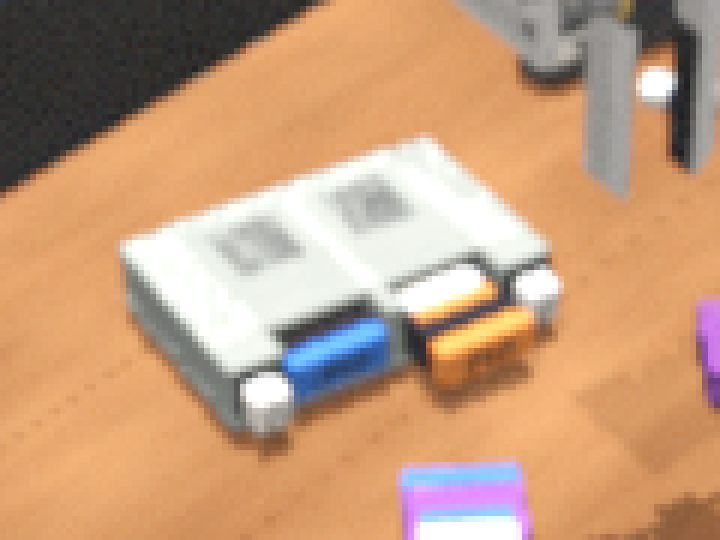

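The orange cap at (480,345) stands about 30 mm out, at dock x ≈ -94 mm, and straight in its bay. The blue at (335,355) is still latched at -63 mm, and the arm is clear.

```bash
python3 -c "
from station import hand_in
print(hand_in())"
```

```text
the job is handed in; nothing more can be done
None
```

The orange cartridge was released against the finger, let out slowly and left at rest about 30 mm further out, straight in its bay; the blue one is still latched, nothing else was touched, and the job was handed in after about 10 s of robot time (no verdict was returned).

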